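# Seat an offcut in a drilling jig and snap the toggle clamp shut on it

### The job

Push the wooden offcut along the channel of the jig with the fingertips until it is fully home against the stop block under the clamp, then push the handle of the toggle clamp over, past its centre, so that the clamp snaps shut with its foot on the offcut. Push only: do not lift or tip the offcut, and leave the other things on the bench where they are.

Things in the scene. Friction and masses are not known exactly. Their poses are not given: they have to be found in the camera images.
- jig: Plywood drilling jig screwed to the bench; base 106 (x) by 240 mm (y from -145 to 95), 18 thick. Origin: on the bench surface, below the middle of the stop face; x across, y along the channel towards the stop, z up. Channel at x = 0: 70 mm wide, between wooden rails 12 wide and 14 high (y -135 to 0). Stop block: face at y = 0, 70 wide, 78 long, top at z = 45; it carries the toggle clamp.
- offcut: Loose rectangular wood offcut, 64 (its x) by 90 (its y) by 45 mm high, about 0.12 kg, lying in the channel on the jig's base with 20 to 48 mm between it and the stop. Origin: centre of its underside. Its x and y axes run along the jig's, so home against the stop its origin is at y = -45 mm in the jig's frame.
- clamp_arm: Steel arm of the toggle clamp, linked to the handle. Origin: on its pivot. Open, it stands almost upright over the stop (jig y 0 to 45, up to z = 155 mm). Shut, it lies level towards jig -y and its sprung rubber foot, 18 mm across, presses with about 3 N on the offcut at jig y = -40.
- clamp_handle (a joint): Clamp handle, hinged on the jig's x axis at jig y = 50, z = 71 mm. 0: open, leaning 0.5 rad from upright towards jig +y, away from the channel. 0.95: shut, leaning 0.45 rad towards -y. A spring holds it at either end; centre at 0.48: beyond it the handle snaps to 0.95 by itself, short of it it springs back. Pushing its end level to -y takes about 5 N at first, less as it rises.
- handle_end (a point): Centre of the rounded end of the straight black handle, 19 mm thick: 98 mm from its pivot, with 9.5 mm of rounding beyond. Overhead, a fixed loft lies where 0.5 x + 0.87 y > 0.25 m (world), from z = 0.80 m up: a high elbow strikes it unless the tool leans, tips towards the robot. Wall bins hang above z = 0.43 at about (0.61, 0.47) and (0.81, 0.35).
- small_offcut: Bystander: flat wood offcut, 50 x 76 x 19 mm, on the bench on the jig's +x side. Origin: centre of its underside.
- stubby: Bystander: short green screwdriver, 28 x 140 x 24 mm, lying on the bench on the jig's -x side. Origin: centre of its underside.
- tape_measure: Bystander: tape measure, 66 x 82 x 34 mm, on the bench. Origin: centre of its underside.
- pliers: Bystander: blue-handled pliers, 57 x 184 x 12 mm, on the bench. Origin: centre of its underside.
- sanding_block: Bystander: sanding block, 64 x 112 x 28 mm, on the bench. Origin: centre of its underside.
- spanner: Bystander: spanner, 30 x 178 x 10 mm, on the bench. Origin: centre of its underside.
There are look-alikes about, which are no part of the job. Of the things that look like the offcut, the smaller one is meant.

How it is judged:
By the outcome, as a careful person would: the job done as asked, in the order asked, and still so for the second after the job is handed in, with the robot touching nothing.
It also fails if it takes over 51 s, if anything falls off the work surface, if the arm or the gripper's body presses on something with over 40 N, if the wrist force passes 120 N, or if a joint passes its speed limit or range.

### The arm

A 6-joint arm with a two-finger parallel gripper is mounted at the origin on a cart in front of the work surface, level with it; the furniture and walls round the work are solid. World frame = base frame: x ahead of the robot, y to its left, z up, the work surface at z = 0. Lengths are in m, angles in rad, forces in N, time in s.
With the tool pointing down it reaches from about 0.35 to 0.975 m from the base axis. Payload 4.9 kg.
Tool frame: the origin (TCP) lies midway between the tips of the shut fingers; the grasp point (between the pads) lies 19 mm behind it; z points along the fingers, y is the line along which they close (so a half turn about z gives the same grasp; the last joint's range is limited). The gripper opens to 85 mm and grips with 20 to 120 N. Pads are 22 mm wide; open, the fingers measure 114 mm over their backs; the gripper's body (76 mm by 85 mm) begins 54 mm behind the grasp point. The pads swing forward as they close: fully open they stand 13 mm farther back than shut.
Start: joints at [-1.371, 0.053, 1.613, -0, 1.476, -0.119], TCP at [0.196, -0.593, 0.205] pointing down, gripper open.
Joint ranges: [-3.01, 3.01], [-1.01, 2.22], [0.06, 2.58], [-1.02, 4.17], [0.09, 2.62], [-3.14, 3.14]. Speed limits (rad/s): [2.57, 2.57, 3.14, 3.14, 3.14, 3.14].

### API

Orientations are given as a unit quaternion [w, x, y, z].
In Python, from plant import state, grab_frame, job_done, cut_out, place_of gives the robot as it stands.
- The arm moves only by the tool jog_arm, never from a script. Its argument "motion" is text: rows parted by semicolons, each of 7 numbers parted by spaces: the opening in per cent of the stroke, from 0 (shut) to 100 (fully open), then the shift along the tool's x, y, z as a fraction of full scale, then the turn, a rotation vector about the tool's x, y, z as a fraction of full scale. A call has exactly 5 rows; each row is the pose to reach, as a shift and turn from the pose commanded when the call began, along the tool's axes at that moment; what a row does not reach only later rows make up. Full scale, the value 1, is 50 cm for a shift and 1.5 rad for a turn. A row lasts 1/8 s, in which the tool goes at most 62.5 mm and 10.7 degrees, less where a joint would pass 70% of its speed; a pose out of reach is approached as far as the arm can. A call with a number of a shift or a turn outside -1 to 1 is refused whole. A call with a gripper value outside its range is refused whole. The fingers move at their own pace and stop on an object; the grip force is fixed at half the most. Time passes only in rows, so rows that repeat a pose let the fingers close, or fill a call up. It gives the time, the measured TCP pose, the force, the opening and the grip force at its end, in the units of the state.
- state(): the state, without advancing time (a new reading comes with each control period).
- grab_frame(name): name is "scene" or "side" or "wrist"; returns a dict with "color" (420x560x3 uint8, red, green, blue), "range_z" (420x560 float32, m along the optical axis (not along the pixel's ray), 0 where there is no reading), "intrinsics" (3x3 intrinsics, pixels), "world_from_camera" (4x4, takes a point from camera to world coordinates). Camera axes: x right, y up, looking along -z (the intrinsics and any distortion apply to the point x, -y, -z); pixel columns grow to the right and rows downward; lengths in m; the calibration is good to about 2 mm. A picture is of the moment at which its call begins.
- job_done(): hands the job in; it is judged then, once.
Trained networks look in the newest picture that a camera, given by its name, has taken for a name from the list of things; names that differ only in an ending like _2 or _b are one class to them, and where a whole thing is asked for, a point or a joint stands for the part that bears it (a point fixed in the world has none). Each returns a list of dicts, best first, with "p" (0 to 1); they miss things now and then, are a little off and sometimes report something else, mostly with a low value. They report only what shows in the picture. A call takes as long as a camera call. They do not tell look-alikes from the thing itself.
- cut_out(camera, thing): "pixels" (420x560 bool, what is visible of it).
- place_of(camera, thing): "at" ([x, y, z] in m, in world coordinates, good to about 4 mm: a listed point, or the origin of a listed thing).
The state is a dict: "time": time; "joint_pos": joint angles; "joint_vel": joint speeds; "joint_efforts": joint torques, N m; "tool_pos": TCP position; "tool_rot": TCP orientation; "contact_force": force on the tool from outside, world axes, zero at the start; "ft_torque": the same for the moment, N m; "gripper_width": opening from 0.0 (shut) to 1.0 (fully open); "grasp_force": force on a finger pad.
Only numpy, scipy, OpenCV 4.12 (cv2) and the standard library are available. Lean on these libraries where they do the work, as an engineer would, in place of code of your own. Each camera call takes 0.05 s, during which the arm holds its last target. There are 200 camera calls.

## Working session

There is one attempt and no reset: what is moved stays moved. The work goes in short steps, Python scripts to look and compute and a tool call to move; the robot and the scene stay as the last step left them, time stands still between calls to the robot, and variables do not carry over. Pictures are saved under pics/ and viewed, at most 10 in all, crops included, and the job is handed in when it is done.

Besides the shell and the picture viewer there is one more tool, called after "Call:" as name(argument=value, ...), one argument or row to a line, values as JSON. jog_arm: Moves the arm, as the interface text tells. Shift numbers are shares of 50 cm and turn numbers shares of 1.5 rad, none past 1 either way. Its arguments: {"type":"object","properties":{"motion":{"type":"string"}},"required":["motion"]}

```bash
mkdir -p pics; cat > h.py <<'E'
import numpy as np,cv2
from plant import *
def save(f,n): cv2.imwrite('pics/'+n,f['color'][:,:,::-1])
def pts(f,mask):
    v,u=np.nonzero(mask&(f['range_z']>0)); z=f['range_z'][v,u]; K=f['intrinsics']
    p=np.stack([(u-K[0,2])/K[0,0]*z,-(v-K[1,2])/K[1,1]*z,-z,np.ones_like(z)])
    return (f['world_from_camera']@p)[:3].T,u,v
E
python3 - <<'E'
from h import *
ims=[]
for c in ['scene','side']:
    f=grab_frame(c); save(f,c+'0.png'); np.savez(c+'0.npz',**f)
    for t in ['jig','offcut','clamp_arm','clamp_handle','handle_end','small_offcut','stubby']:
        for d in place_of(c,t)[:3]: print(c,t,round(d['p'],2),np.round(d['at'],3))
        if t in('offcut','jig','clamp_handle'):
            for d in cut_out(c,t)[:3]:
                P,u,v=pts(f,d['pixels'])
                if len(u): print('  cut',round(d['p'],2),len(u),u.mean().round(),v.mean().round(),np.percentile(P,[2,50,98],axis=0).round(3).tolist())
print(state())
E
```

```text
cut 0.79 2271 291.0 247.0 [[0.527, 0.026, 0.003], [0.6, 0.086, 0.03], [0.696, 0.221, 0.16]]
scene offcut 0.74 [0.365 0.13  0.001]
scene offcut 0.61 [0.636 0.195 0.02 ]
scene offcut 0.52 [ 0.375  0.421 -0.001]
  cut 0.58 918 312.0 220.0 [[0.592, 0.142, 0.022], [0.636, 0.183, 0.062], [0.678, 0.236, 0.066]]
scene clamp_arm 0.73 [0.584 0.098 0.079]Traceback (most recent call last):
  File "<stdin>", line 6, in <module>
ValueError: it knows: clamp_arm, handle_end, jig, offcut, pliers, sanding_block, small_offcut, spanner, stubby, tape_measure
```

View pics/scene0.png

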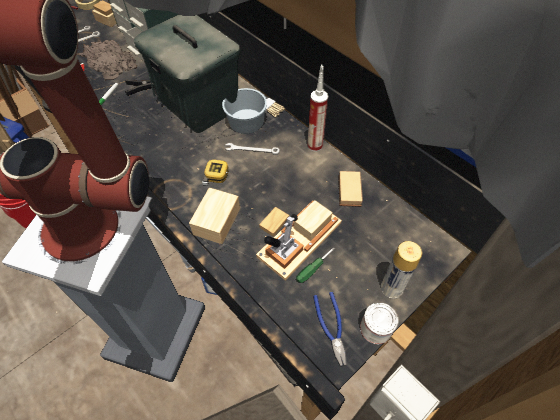

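The scene picture shows the jig at about (300,245), with the offcut in its channel at (315,218) and the clamp with its black handle at (280,235). The look-alikes are a larger block at (215,215) and a small flat piece at (273,220).

```bash
python3 - <<'E'
from h import *
for c in ['scene','side']:
    f=grab_frame(c); save(f,c+'1.png'); np.savez(c+'0.npz',**f)
    for t in ['jig','offcut','clamp_arm','handle_end','small_offcut','stubby']:
        for d in place_of(c,t)[:3]: print(c,t,round(d['p'],2),np.round(d['at'],3))
        if t in('offcut','jig','handle_end'):
            for i,d in enumerate(cut_out(c,t)[:3]):
                np.save(f'm_{c}_{t}{i}.npy',d['pixels'])
                P,u,v=pts(f,d['pixels'])
                if len(u): print('  cut',round(d['p'],2),len(u),u.mean().round(),v.mean().round(),np.percentile(P,[2,50,98],axis=0).round(3).tolist())
                if t=='offcut' and len(u):
                    zt=np.percentile(P[:,2],90); Q=P[abs(P[:,2]-zt)<.006]
                    r=cv2.minAreaRect(Q[:,:2].astype(np.float32)*1000); print('   top',zt,r, cv2.boxPoints(r).round().tolist())
print(state())
E
```

```text
scene jig 0.75 [0.6   0.127 0.001]
  cut 0.78 2172 291.0 247.0 [[0.531, 0.027, 0.007], [0.601, 0.085, 0.031], [0.694, 0.217, 0.16]]
  cut 0.69 253 250.0 148.0 [[0.29, 0.395, -0.003], [0.373, 0.422, 0.006], [0.456, 0.444, 0.011]]
scene offcut 0.92 [0.366 0.134 0.002]
scene offcut 0.78 [0.632 0.195 0.016]
scene offcut 0.22 [ 0.758 -0.069 -0.004]
  cut 0.96 1895 215.0 215.0 [[0.324, 0.069, 0.002], [0.377, 0.118, 0.062], [0.416, 0.194, 0.068]]
   top 0.06593744192209972 ((368.17510986328125, 134.16497802734375), (130.7616424560547, 92.9526138305664), 86.99409484863281) [[318.0, 71.0], [411.0, 66.0], [418.0, 197.0], [325.0, 202.0]]
  cut 0.78 948 312.0 220.0 [[0.594, 0.141, 0.019], [0.637, 0.182, 0.061], [0.679, 0.238, 0.066]]
   top 0.0646473782615253 ((635.4207153320312, 192.73526000976562), (93.13902282714844, 65.25909423828125), 65.18893432617188) [[586.0, 164.0], [645.0, 137.0], [685.0, 221.0], [625.0, 249.0]]
scene clamp_arm 0.56 [0.587 0.1   0.077]
scene handle_end 0.59 [0.556 0.04  0.156]
  cut 0.55 136 272.0 241.0 [[0.554, 0.027, 0.08], [0.571, 0.041, 0.143], [0.584, 0.073, 0.166
[... 864 characters left out ...]
nt_pos': array([-1.37097795e+00,  5.26990682e-02,  1.61288084e+00, -2.34041804e-05,
        1.47601290e+00, -1.18979884e-01]), 'joint_vel': array([-0.00090492, -0.00181541, -0.00051548,  0.0005374 , -0.00150077,
        0.00046452]), 'joint_efforts': array([-8.72653964e-04, -3.93679798e+01, -3.70456481e+01, -1.60334280e-04,
        4.78332950e-04, -2.42782374e-05]), 'tool_pos': array([ 0.19589352, -0.59349137,  0.20461561]), 'tool_rot': array([ 3.96132932e-07,  9.87322659e-01,  1.58726076e-01, -1.16430667e-05]), 'contact_force': array([-0.13776601,  0.23818411, -0.23975661]), 'ft_torque': array([ 0.04465491, -0.00028449, -0.05920724]), 'grasp_force': 0.0, 'gripper_width': 1.0017640139969008}
```

View pics/side1.png

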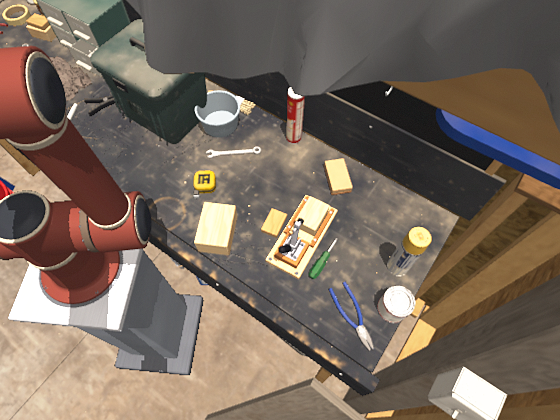

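The side picture shows the same: offcut at (315,213), clamp and handle at (292,240), the bigger block at (215,228), the flat small_offcut at (273,222), and another flat block at (338,176). The candidates are the block in the channel (312,220 in the scene picture, 93x65 mm with its top at 65 mm) and the bigger one (215,215, 131x93 mm). I choose the smaller one, in the channel. Next I check it in a crop and work out the arm geometry for elbow clearance.

```bash
python3 - <<'E'
from h import *
f=dict(np.load('scene0.npz')); g=dict(np.load('side0.npz'))
a=[cv2.resize(x['color'][180:290,235:365],None,fx=3,fy=3,interpolation=cv2.INTER_CUBIC) for x in(f,g)]
cv2.imwrite('pics/crop.png',np.hstack(a)[:,:,::-1])
q=-1.371; e=np.array([np.cos(q),np.sin(q)]); n=np.array([-e[1],e[0]])
for x in(f,g):
    P,u,v=pts(x,x['range_z']>0); r=P[:,:2]@e; l=P[:,:2]@n
    for z in np.arange(.1,1.3,.1):
        m=(abs(P[:,2]-z)<.05)&(abs(l)<.25)&(r>-.2)&(r<.8)
        if m.sum()>20: print(z.round(2),m.sum(),np.percentile(r[m],[2,98]).round(2),np.percentile(l[m],[2,98]).round(2))
# jig frame
b=np.array([-.4115,-.911]); o=np.array([.598,.1255])
for nm,x in(('scene',f),('side',g)):
    P,u,v=pts(x,x['range_z']>0); d=P[:,:2]-o; Y=d@b; X=d@np.array([b[1],-b[0]])
    m=(abs(X)<.06)&(abs(Y)<.16)
    for lo,hi in((.012,.022),(.028,.036),(.058,.07),(.1,.2)):
        k=m&(P[:,2]>lo)&(P[:,2]<hi); print(nm,lo,k.sum(),np.percentile(X[k],[1,50,99]).round(3),np.percentile(Y[k],[1,50,99]).round(3))
E
```

```text
0.1 1266 [-0.01  0.07] [-0.03  0.07]
0.2 1748 [0.02 0.07] [-0.06  0.25]
0.3 6224 [-0.04  0.06] [-0.05  0.25]
0.4 1474 [-0.01  0.05] [0.17 0.24]
0.5 1986 [0.   0.06] [0.17 0.24]
0.6 2400 [0.   0.08] [0.16 0.25]
0.7 3398 [-0.01  0.08] [0.18 0.25]
0.1 1048 [-0.    0.07] [-0.03  0.07]
0.2 1396 [0.03 0.06] [-0.06  0.25]
0.3 6765 [-0.05  0.06] [-0.03  0.24]
0.4 1350 [-0.01  0.05] [0.17 0.23]
0.5 1989 [-0.    0.06] [0.17 0.23]
0.6 2281 [0.01 0.08] [0.17 0.25]
0.7 4035 [-0.02  0.08] [0.2  0.25]
scene 0.012 870 [-0.058 -0.033  0.059] [-0.14   0.028  0.095]
scene 0.028 329 [-0.052 -0.041  0.042] [-0.13  -0.044  0.079]
scene 0.058 683 [-0.038 -0.008  0.025] [-0.121 -0.073  0.061]
scene 0.1 281 [-0.014 -0.008  0.003] [-0.002  0.031  0.105]
side 0.012 841 [-0.054 -0.02   0.052] [-0.143  0.032  0.094]
side 0.028 390 [-0.048 -0.034  0.046] [-0.133 -0.052  0.078]
side 0.058 640 [-0.034 -0.005  0.028] [-0.122 -0.077  0.038]
side 0.1 222 [-0.01  -0.003  0.007] [-0.003  0.03   0.104]
```

View pics/crop.png

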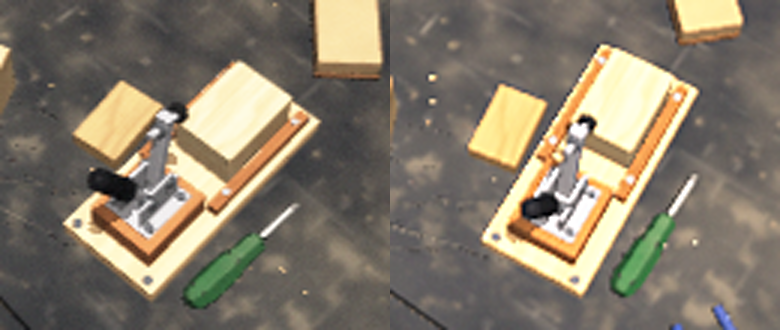

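The crop confirms the choice. The offcut in the channel is the right one, the open clamp stands on the robot's side with its black handle leaning towards the robot, and the small_offcut and screwdriver lie either side of the jig. I lean the tool first, in free space, and shut the fingers.

Call:
jog_arm(
  motion="0 0 0 -0.04 0.1 0 0; 0 0 0 -0.08 0.2 0 0; 0 0 0 -0.12 0.3 0 0; 0 0 0 -0.12 0.3 0 0; 0 0 0 -0.12 0.3 0 0",
)

```text
time: 1.92
tool_pos: [0.1958, -0.5932, 0.264]
tool_rot: [-0.22, 0.963, 0.155, -0.035]
contact_force: [-0.7, 0.2, -0.2]
gripper_width: 0.002
grasp_force: 0.0
```

```bash
cat >> h.py <<'E'
from scipy.spatial.transform import Rotation as R
J=np.array([.600,.1245]); by=np.array([-.4115,-.911]); bx=np.array([-.911,.4115])
def jw(x,y): return J+x*bx+y*by
def ori(psi,lean,phi):
    R0=R.from_matrix(np.array([[np.cos(psi),np.sin(psi),0],[np.sin(psi),-np.cos(psi),0],[0,0,-1.]]))
    return R.from_rotvec(lean*np.array([-np.sin(phi),np.cos(phi),0]))*R0
def cur():
    s=state(); q=s['tool_rot']; return s,np.array(s['tool_pos']),R.from_quat([q[1],q[2],q[3],q[0]])
def go(pos,rot):
    s,p,r=cur()
    d=r.inv().apply(np.array(pos)-p)/.5; t=(r.inv()*rot).as_rotvec()/1.5
    n=max(np.linalg.norm(d)*.5/.0625,np.linalg.norm(t)*1.5/.187)
    print('from',p.round(4),'shift',d.round(4),'turn',t.round(4),'rows',n.round(2)); return d,t
E
python3 - <<'E'
from h import *
s,p,r=cur(); print(s['joint_pos'].round(4),p.round(4),r.as_matrix().round(3).tolist(),s['time'],s['contact_force'])
az=lambda p:np.arctan2(p[1],p[0])
go([.45,-.42,.25],ori(.319+.45,.45,-1.252+.45))
go([.6,-.2,.25],ori(.319+.9,.45,-1.252+.9))
E
```

```text
[-1.35    0.3461  1.2306 -0.0469  2.0117 -0.1085] [ 0.1958 -0.5932  0.264 ] [[0.95, 0.282, -0.136], [0.313, -0.855, 0.412], [0.0, -0.434, -0.901]] 1.925 [-0.70157314  0.21247917 -0.19893701]
from [ 0.1958 -0.5932  0.264 ] shift [ 0.5913 -0.1406  0.0989] turn [ 0.0006 -0.1304 -0.2703] rows 4.93
from [ 0.1958 -0.5932  0.264 ] shift [ 1.0141 -0.4323  0.2395] turn [ 0.0006 -0.2608 -0.5405] rows 9.02
```

Call:
jog_arm(
  motion="0 0.12 -0.03 0.02 0 -0.026 -0.054; 0 0.24 -0.06 0.04 0 -0.052 -0.108; 0 0.36 -0.09 0.06 0 -0.078 -0.162; 0 0.48 -0.12 0.08 0 -0.104 -0.216; 0 0.59 -0.14 0.1 0 -0.13 -0.27",
)

```text
time: 2.55
tool_pos: [0.4504, -0.4183, 0.2509]
tool_rot: [-0.205, 0.903, 0.367, -0.083]
contact_force: [0.3, -1.7, -0.3]
gripper_width: 0.002
grasp_force: 0.0
```

```bash
python3 - <<'E'
from h import *
from scipy.optimize import least_squares
s,p,r=cur(); print(s['joint_pos'].round(4),p.round(4),s['contact_force'])
np.save('q3.npy',np.r_[s['joint_pos'],p,r.as_quat()])
go([.60,-.2,.25],ori(.319+.9,.45,-1.252+.9))
g=np.load('scene0.npz'); 
# arm outline at start, column l~.2: highest points
for n in('scene0.npz','side0.npz'):
    g=dict(np.load(n)); P,u,v=pts(g,g['range_z']>0); q=-1.371; e=np.array([np.cos(q),np.sin(q)]); nn=np.array([-e[1],e[0]])
    rr=P[:,:2]@e; l=P[:,:2]@nn; m=(P[:,2]>.3)&(abs(l)<.4)&(rr>-.2)&(rr<.9)
    for z in np.arange(.55,1.1,.05):
        k=m&(abs(P[:,2]-z)<.025)
        if k.sum()>3: print(z.round(2),k.sum(),np.percentile(rr[k],[1,50,99]).round(2),np.percentile(l[k],[1,50,99]).round(2),u[k].min(),u[k].max(),v[k].min(),v[k].max())
E
```

```text
[-0.8572  0.3261  1.2763 -0.0268  1.9854 -0.0633] [ 0.4504 -0.4183  0.2509] [ 0.2661161  -1.68170443 -0.31882765]
from [ 0.4504 -0.4183  0.2509] shift [ 0.5189 -0.0932  0.047 ] turn [ 0.0021 -0.1296 -0.2686] rows 4.23
0.55 1164 [-0.    0.05  0.06] [0.17 0.22 0.24] 34 91 67 109
0.6 1180 [0.   0.06 0.07] [0.16 0.22 0.24] 5 80 37 88
0.65 2038 [-0.02  0.07  0.08] [0.16 0.24 0.25] 0 77 4 67
0.7 2785 [-0.01  0.06  0.08] [0.18 0.23 0.25] 0 70 0 45
0.55 1211 [-0.    0.05  0.06] [0.17 0.22 0.23] 25 86 123 173
0.6 1197 [0.01 0.05 0.06] [0.16 0.21 0.24] 6 72 106 156
0.65 1781 [-0.03  0.07  0.08] [0.18 0.24 0.25] 0 65 58 138
0.7 3468 [-0.02  0.04  0.08] [0.2  0.24 0.25] 0 54 46 120
```

Call:
jog_arm(
  motion="0 0.12 -0.02 0.01 0 -0.026 -0.054; 0 0.22 -0.04 0.02 0 -0.052 -0.108; 0 0.32 -0.06 0.03 0 -0.078 -0.162; 0 0.42 -0.08 0.04 0 -0.104 -0.216; 0 0.52 -0.093 0.047 0 -0.13 -0.27",
)

```text
time: 3.18
tool_pos: [0.6, -0.2004, 0.25]
tool_rot: [-0.182, 0.799, 0.559, -0.127]
contact_force: [0.3, -0.1, -0.4]
gripper_width: -0.003
grasp_force: 0.0
```

```bash
python3 - <<'E'
from h import *
s,p,r=cur(); print(s['joint_pos'].round(4),s['contact_force'].round(1))
f=grab_frame('side'); save(f,'side2.png')
P,u,v=pts(f,f['range_z']>0)
k=(np.hypot(P[:,0],P[:,1])<.45)&(P[:,2]>.55)
if k.any(): print(P[k].max(0),P[k].min(0),k.sum())
# bins / loft
for (x,y) in((.61,.47),(.81,.35)):
    k=(np.hypot(P[:,0]-x,P[:,1]-y)<.2)&(P[:,2]>.4)&(P[:,2]<.8); print(k.sum(), np.percentile(P[k],[1,99],axis=0).round(2).tolist() if k.sum() else '')
go([.73,.05,.25],ori(1.147+.0,.45,.3))
E
```

```text
[-0.4246  0.369   1.2246 -0.0345  1.9938 -0.0819] [ 0.3 -0.1 -0.4]
[0.44770268 0.16290872 0.85367512] [ 0.16035193 -0.16270501  0.55007375] 23778
0 
437 [[0.83, 0.16, 0.48], [0.87, 0.21, 0.51]]
from [ 0.6031 -0.1943  0.2496] shift [ 0.5453  0.0693 -0.0306] turn [-0.0627 -0.1753  0.0959] rows 4.4
```

View pics/side2.png

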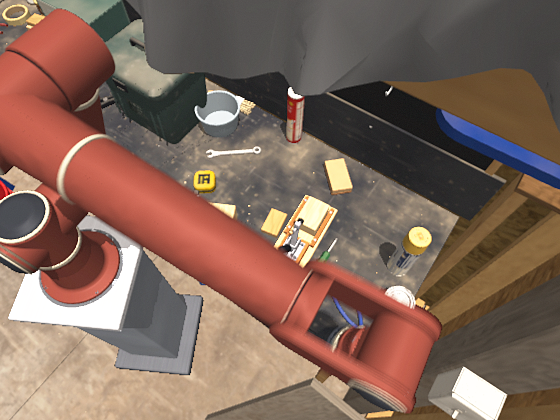

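The side picture shows the arm reaching over the bench: elbow at the top left (55,60), wrist at (390,340), jig at (305,225) and undisturbed. The elbow stands above 0.8 m, so I fit the kinematics to choose the lean.

```bash
cat > fk.py <<'E'
from h import *
from scipy.optimize import least_squares
Y=lambda a:R.from_euler('y',a); Z=lambda a:R.from_euler('z',a)
def fk(q,k,full=False):
    h,L1,L2,L3,r0,lat,e=k   # e: forearm offset, lift at elbow perpendicular to forearm
    A=Z(q[0]); sh=A.apply([r0,0,h]); B=A*Y(q[1]); el=sh+B.apply([0,0,L1])
    C=B*Y(q[2]); wr=el+C.apply([-e,0,L2])+A.apply([0,lat,0]); D=C*Z(q[3])*Y(q[4]); t=wr+D.apply([0,0,L3])
    return (t,el,wr,D*Z(q[5])) if full else t
S=[([-1.371,.0527,1.6129,0,1.476,-.119],[.1959,-.5935,.2046]),([-1.35,.3461,1.2306,-.0469,2.0117,-.1085],[.1958,-.5932,.264]),([-.8572,.3261,1.2763,-.0268,1.9854,-.0633],[.4504,-.4183,.2509]),([-.4246,.369,1.2246,-.0345,1.9938,-.0819],[.6031,-.1943,.2496])]
def fit(S):
    f=lambda k:np.r_[np.concatenate([fk(q,k)-p for q,p in S]),1e-3*(k[4]),1e-3*(k[6])]
    return least_squares(f,[.3,.5,.55,.3,0,.07,0])
E
python3 - <<'E'
from fk import *
for sg in(1,):
    r=fit(S); print(r.x.round(3),r.fun.round(3))
f=dict(grab_frame('side')); P,u,v=pts(f,f['range_z']>0)
k=(np.hypot(P[:,0],P[:,1])<.6)&(P[:,2]>.5)
q1=-.4246; e=np.array([np.cos(q1),np.sin(q1)]); n=np.array([-e[1],e[0]])
rr=P[:,:2]@e; l=P[:,:2]@n
for x in np.arange(-.05,.6,.05):
    m=k&(abs(rr-x)<.025)
    if m.sum()>5: print(x.round(2),'l',np.percentile(l[m],[1,99]).round(2),'z',np.percentile(P[m,2],[1,99]).round(3))
E
```

```text
[ 0.226  0.413  0.612  0.295 -0.003  0.076 -0.082] [ 0.001  0.     0.     0.002  0.    -0.     0.002  0.001 -0.    -0.002
 -0.004  0.    -0.    -0.   ]
0.1 l [0.14 0.24] z [0.676 0.686]
0.15 l [0.1  0.24] z [0.507 0.694]
0.2 l [0.02 0.24] z [0.604 0.688]
0.25 l [0.03 0.12] z [0.614 0.67 ]
0.3 l [0.03 0.12] z [0.603 0.658]
0.35 l [0.03 0.17] z [0.593 0.815]
0.4 l [0.03 0.17] z [0.583 0.846]
0.45 l [0.03 0.16] z [0.575 0.861]
0.5 l [0.03 0.17] z [0.563 0.871]
0.55 l [0.03 0.17] z [0.55  0.891]
```

```bash
python3 - <<'E'
from h import *
f=dict(np.load('scene0.npz'));g=dict(np.load('side0.npz'))
for nm,x in(('scene',f),('side',g)):
    P,u,v=pts(x,x['range_z']>0); c=x['color'][v,u].astype(int)
    b=(c[:,2]>c[:,0]+50)&(P[:,2]>.3); print(nm,'blue',b.sum(),np.percentile(P[b],[1,99],axis=0).round(2).tolist() if b.sum() else '')
    k=(P[:,0]>.5)&(P[:,0]<1.05)&(P[:,1]>-.25)&(P[:,1]<.6)&(P[:,2]>.04)
    G=np.zeros((17,11))
    np.maximum.at(G,(((P[k,1]+.25)/.05).astype(int),((P[k,0]-.5)/.05).astype(int)),P[k,2])
    print('cols x=.5.., rows y from -.25'); print((G*100).round().astype(int))
E
```

```text
scene blue 0 
cols x=.5.., rows y from -.25
[[ 0  0  0  0 91 95 95 90 79  0  0]
 [ 0  0  0  0 92 93  0  0  0  0  0]
 [ 0 86 87 87 88  0  0  0  0  0  0]
 [81 81 84 86  0  0  8  8  0  0  0]
 [ 0  0  0  0  0  0  8  8  0  0  0]
 [ 0 17  5  0  0  0  0 18  0  0  0]
 [ 5 16  9  0  0  0  0 21 21  0  0]
 [ 0 16 16  0  0  0  0 49 49  0  0]
 [ 0  7  7  7  0  0  0  0  0  0  0]
 [ 0  0  7  7  0  0  0  0  0  0  0]
 [ 0  0  0  0  0  0  0  0  0 25 24]
 [ 0  0  0  0  0  0  0  5 27 27 24]
 [ 0  0  0  0  0  0 22 25 26  0  0]
 [ 0  0  0  0 32 30 22  0  0  0  0]
 [22 32 21 34 34 25  0  0  0  0  0]
 [22 34 34 34  0  0  0  0  0  0  0]
 [34 34  0  0  0  0  0  0  0  0  0]]
side blue 2875 [[0.84, 0.07, 0.47], [1.03, 0.18, 0.51]]
cols x=.5.., rows y from -.25
[[ 0  0  0  0  0  0  0 64 57  0  0]
 [ 0  0 94 95 94 85  0 63 61  0  0]
 [ 0 91 94 92 92 86  0  0 60  0  0]
 [87 90 83 84  0  0  8  8  0  0  0]
 [80  0  0  0  0  0  8  8  0  0  0]
 [ 0 17  5  0  0  0  0  0  0  0 44]
 [ 5 15  9  0  0  0  0 21 20 51 50]
 [ 0 16 15  0  0  0  0 51 51 51 44]
 [ 0  7  7  7  0  0 51 51  0  0  0]
 [ 0  0  7  7  0  0 50  0  0  0  0]
 [ 0  0  0  0  0  0  0  0  0 24 27]
 [ 0  0  0  0  0  0  0  0 28 26 26]
 [ 0  0  0  0  0 34 33 33 33  0  0]
 [ 0  0  0  0 32 33 33  0  0  0  0]
 [22 22 21 26 31 27  0  0  0  0  0]
 [22 19 21 22  0  0  0  0  0  0  0]
 [20  0  0  0  0  0  0  0  0  0  0]]
```

```bash
python3 - <<'E'
from h import *
o=ori(1.147,.45,-.3)
go([.68,.0,.13],o)
E
```

```text
from [ 0.6016 -0.1971  0.2495] shift [0.4233 0.1167 0.2105] turn [ 0.0008 -0.0148  0.0562] rows 3.9
```

Call:
jog_arm(
  motion="0 0.1 0.03 0.05 0 0 0; 0 0.2 0.06 0.1 0 -0.01 0.03; 0 0.3 0.085 0.15 0 -0.015 0.056; 0 0.38 0.105 0.19 0 -0.015 0.056; 0 0.42 0.117 0.21 0 -0.015 0.056",
)

```text
time: 3.9
tool_pos: [0.6784, -0.0063, 0.1284]
tool_rot: [-0.172, 0.82, 0.526, -0.144]
contact_force: [0.0, -0.1, -0.2]
gripper_width: 0.001
grasp_force: 0.0
```

```bash
python3 - <<'E'
from h import *
o=ori(1.147,.45,-.3)
s=state(); print(s['joint_pos'].round(3),s['contact_force'].round(1))
go([.695,.10,.08],o); go([.71,.20,.075],o); go([*jw(0,-.147),.075],o)
E
```

```text
[-0.149  0.542  1.203  0.069  1.844  0.285] [ 0.  -0.1 -0.2]
from [ 0.6784 -0.0063  0.1284] shift [ 0.2129 -0.0136  0.1008] turn [-0.0014 -0.0004 -0.0046] rows 1.89
from [ 0.6784 -0.0063  0.1284] shift [ 0.4081 -0.0624  0.1232] turn [-0.0014 -0.0004 -0.0046] rows 3.45
from [ 0.6784 -0.0063  0.1284] shift [ 0.4746 -0.1883  0.1797] turn [-0.0014 -0.0004 -0.0046] rows 4.33
```

Call:
jog_arm(
  motion="0 0.11 -0.007 0.05 0 0 0; 0 0.21 -0.014 0.1 0 0 0; 0 0.31 -0.04 0.11 0 0 0; 0 0.405 -0.062 0.123 0 0 0; 0 0.45 -0.11 0.145 0 0 0",
)

```text
time: 4.53
tool_pos: [0.6967, 0.2291, 0.076]
tool_rot: [-0.171, 0.821, 0.526, -0.143]
contact_force: [0.0, -0.4, 0.3]
gripper_width: 0.001
grasp_force: 0.0
```

```bash
python3 - <<'E'
from h import *
o=ori(1.147,.45,-.3)
s=state(); print(s['joint_pos'].round(3),s['contact_force'].round(1))
go([*jw(-.003,-.147),.07],o); go([*jw(-.003,-.147),.035],o)
f=grab_frame('wrist'); save(f,'w1.png')
for d in place_of('wrist','offcut')[:2]: print(d['p'],d['at'])
E
```

```text
[0.138 0.67  1.11  0.191 1.768 0.569] [ 0.  -0.4  0.3]
from [0.6967 0.2291 0.076 ] shift [ 0.0246 -0.0712  0.0458] turn [ 0.0007 -0.0016 -0.0051] rows 0.71
from [0.6967 0.2291 0.076 ] shift [ 0.0284 -0.0411  0.1089] turn [ 0.0007 -0.0016 -0.0051] rows 0.96
0.96 [0.3648, 0.1371, 0.0027]
0.58 [0.6311, 0.197, 0.0164]
```

View pics/w1.png

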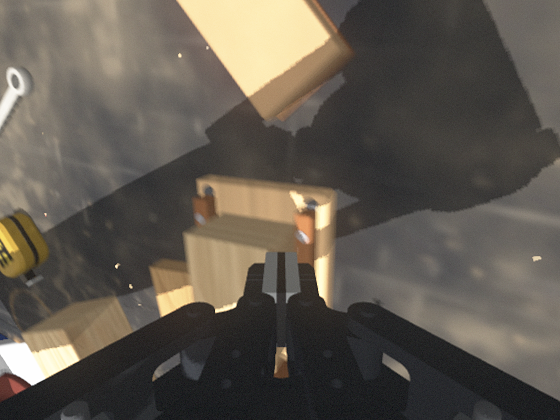

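The wrist picture shows the fingers (280,270) beside the offcut's far end (250,225), and the jig's free base end at (265,185). I move behind the offcut and down.

Call:
jog_arm(
  motion="0 0.02 -0.04 0.02 0 0 0; 0 0.025 -0.071 0.046 0 0 0; 0 0.025 -0.071 0.046 0 0 0; 0 0.027 -0.055 0.08 0 0 0; 0 0.028 -0.041 0.109 0 0 0",
)

```text
time: 5.25
tool_pos: [0.6628, 0.255, 0.033]
tool_rot: [-0.171, 0.821, 0.525, -0.144]
contact_force: [0.3, -0.4, -0.8]
gripper_width: -0.0
grasp_force: 0.0
```

```bash
python3 - <<'E'
from h import *
o=ori(1.147,.45,-.3)
s=state(); print(s['joint_pos'].round(3),s['contact_force'].round(1))
go([*jw(-.002,-.145),.035],o)
go([*jw(-.002,-.13),.035],o); go([*jw(-.002,-.106),.035],o)
E
```

```text
[0.175 0.654 1.21  0.203 1.681 0.589] [ 0.3 -0.4 -0.8]
from [0.6628 0.255  0.033 ] shift [ 0.0002 -0.0045 -0.0023] turn [-0.0007 -0.0011 -0.0059] rows 0.05
from [0.6628 0.255  0.033 ] shift [-0.0298 -0.0038 -0.0007] turn [-0.0007 -0.0011 -0.0059] rows 0.24
from [0.6628 0.255  0.033 ] shift [-0.0777 -0.0028  0.0018] turn [-0.0007 -0.0011 -0.0059] rows 0.62
```

Now I push slowly to about 5 mm short of home.

Call:
jog_arm(
  motion="0 -0.014 -0.004 -0.002 0 0 0; 0 -0.03 -0.004 -0.001 0 0 0; 0 -0.046 -0.003 0 0 0 0; 0 -0.062 -0.003 0.001 0 0 0; 0 -0.078 -0.003 0.002 0 0 0",
)

```text
time: 5.88
tool_pos: [0.645, 0.221, 0.037]
tool_rot: [-0.171, 0.821, 0.526, -0.143]
contact_force: [0.4, 1.4, 0.2]
gripper_width: 0.006
grasp_force: 0.6
```

```bash
python3 - <<'E'
from h import *
o=ori(1.147,.45,-.3)
s,p,r=cur(); d=p[:2]-J; print(s['contact_force'].round(1),'jig xy',d@bx,d@by)
f=grab_frame('side'); P,u,v=pts(f,f['range_z']>0); d=P[:,:2]-J;X=d@bx;Y=d@by
k=(abs(X)<.028)&(P[:,2]>.058)&(P[:,2]<.072)&(Y<-.005)&(Y>-.14); print('top Y',np.percentile(Y[k],[2,50,98]).round(4),k.sum())
for d in place_of('side','offcut')[:2]: print(d['p'],d['at'],(np.array(d['at'][:2])-J)@by)
go([*jw(-.002,-.101),.035],o); go([*jw(-.002,-.097),.035],o)
E
```

```text
[0.4 1.4 0.2] jig xy -0.0012547229604592508 -0.10642727164196092
top Y [-0.098  -0.0578 -0.0096] 518
0.82 [0.3667, 0.1349, -0.0006] 0.08652854999999998
0.62 [0.6254, 0.1757, 0.0172] -0.05709529999999999
from [0.6447 0.2205 0.0367] shift [-0.0096  0.0031  0.0029] turn [-0.0007 -0.0009 -0.0055] rows 0.08
from [0.6447 0.2205 0.0367] shift [-0.0176  0.0033  0.0034] turn [-0.0007 -0.0009 -0.0055] rows 0.15
```

Call:
jog_arm(
  motion="0 -0.004 0.001 0.001 0 0 0; 0 -0.008 0.002 0.002 0 0 0; 0 -0.012 0.003 0.003 0 0 0; 0 -0.014 0.003 0.003 0 0 0; 0 -0.016 0.003 0.003 0 0 0",
)

```text
time: 6.6
tool_pos: [0.6426, 0.215, 0.0352]
tool_rot: [-0.172, 0.821, 0.526, -0.142]
contact_force: [1.3, 6.2, 0.8]
gripper_width: 0.001
grasp_force: 3.3
```

Call:
jog_arm(
  motion="0 -0.001 0 0 0 0 0; 0 -0.002 0 0 0 0 0; 0 -0.003 0 0 0 0 0; 0 -0.004 0 0 0 0 0; 0 -0.004 0 0 0 0 0",
)

```text
time: 7.22
tool_pos: [0.6423, 0.2148, 0.0361]
tool_rot: [-0.173, 0.821, 0.526, -0.141]
contact_force: [2.6, 9.7, 2.0]
gripper_width: 0.001
grasp_force: 4.7
```

```bash
cat > chk.py <<'E'
from h import *
s,p,r=cur(); d=p[:2]-J; print(s['contact_force'].round(1),'along jig y',(s['contact_force'][:2]@by).round(1),'jig xy',(d@bx).round(4),(d@by).round(4),'z',p[2])
for c in('side','scene'):
    f=grab_frame(c); P,u,v=pts(f,f['range_z']>0); d=P[:,:2]-J;X=d@bx;Y=d@by
    k=(abs(X)<.026)&(P[:,2]>.058)&(P[:,2]<.072)&(Y<.03)&(Y>-.14); print(c,'top Y',np.percentile(Y[k],[2,50,98]).round(4),k.sum(),'z',np.percentile(P[k,2],[5,95]).round(3))
E
python3 chk.py
```

```text
[2.6 9.7 2. ] along jig y -9.9 jig xy -0.0014 -0.0996 z 0.03608858076258425
side top Y [-0.0917 -0.053  -0.0016] 474 z [0.061 0.068]
scene top Y [-0.0903 -0.0473 -0.0003] 537 z [0.06  0.067]
```

The force rises to 10 N with no further motion and the offcut's rear edge is at -91 mm, so it is home. I back off and go round the -x side again.

```bash
python3 - <<'E'
from h import *
o=ori(1.147,.45,-.3)
go([*jw(-.003,-.13),.036],o); go([*jw(-.003,-.137),.078],o);go([.70,.235,.078],o); go([.715,.19,.078],o)
E
```

```text
from [0.6423 0.2148 0.0361] shift [ 0.0604  0.002  -0.0041] turn [-0.0003 -0.0045 -0.0033] rows 0.48
from [0.6423 0.2148 0.0361] shift [ 0.0702 -0.0345 -0.0804] turn [-0.0003 -0.0045 -0.0033] rows 0.9
from [0.6423 0.2148 0.0361] shift [ 0.0796  0.0422 -0.1177] turn [-0.0003 -0.0045 -0.0033] rows 1.19
from [0.6423 0.2148 0.0361] shift [ 0.0097  0.1014 -0.1423] turn [-0.0003 -0.0045 -0.0033] rows 1.4
```

Call:
jog_arm(
  motion="0 0.03 0.001 -0.002 0 0 0; 0 0.06 0.002 -0.004 0 0 0; 0 0.07 -0.034 -0.08 0 -0.004 0; 0 0.08 0.042 -0.118 0 -0.004 0; 0 0.01 0.101 -0.142 0 -0.004 0",
)

```text
time: 7.95
tool_pos: [0.7155, 0.1894, 0.0769]
tool_rot: [-0.169, 0.82, 0.528, -0.146]
contact_force: [0.7, -0.4, 0.0]
gripper_width: -0.002
grasp_force: 0.0
```

```bash
python3 - <<'E'
from h import *
o=ori(1.147,.45,-.3)
s=state(); print(s['contact_force'].round(1))
go([.70,.10,.085],o); go([.69,.05,.10],o); go([.66,-.05,.16],o)
E
```

```text
[ 0.7 -0.4  0. ]
from [0.7155 0.1894 0.0769] shift [-0.1768  0.0367 -0.0237] turn [ 0.0005  0.0038 -0.0026] rows 1.46
from [0.7155 0.1894 0.0769] shift [-0.2781  0.046  -0.0547] turn [ 0.0005  0.0038 -0.0026] rows 2.3
from [0.7155 0.1894 0.0769] shift [-0.4922  0.0225 -0.1623] turn [ 0.0005  0.0038 -0.0026] rows 4.15
```

Call:
jog_arm(
  motion="0 -0.12 0.025 -0.016 0 0 0; 0 -0.2 0.039 -0.032 0 0 0; 0 -0.278 0.046 -0.055 0 0 0; 0 -0.38 0.035 -0.105 0 0 0; 0 -0.492 0.023 -0.162 0 0 0",
)

```text
time: 8.57
tool_pos: [0.6573, -0.052, 0.159]
tool_rot: [-0.17, 0.82, 0.526, -0.147]
contact_force: [0.2, 0.4, -0.3]
gripper_width: -0.002
grasp_force: 0.0
```

```bash
python3 - <<'E'
from h import *
s=state(); print(s['contact_force'].round(1))
go([.55,-.06,.2],ori(1.147,0,-.3)); go([*jw(0,.15),.15],ori(1.147,0,-.3))
for c in('side','scene'):
    f=grab_frame(c)
    for d in place_of(c,'handle_end')[:1]: a=np.array(d['at']); print(c,d['p'],a,(a[:2]-J)@bx,(a[:2]-J)@by)
E
```

```text
[ 0.2  0.4 -0.3]
from [ 0.6573 -0.052   0.159 ] shift [-0.1062 -0.204   0.0146] turn [-0.2998  0.0421 -0.0038] rows 2.43
from [ 0.6573 -0.052   0.159 ] shift [-0.022  -0.2168  0.1262] turn [-0.2998  0.0421 -0.0038] rows 2.43
side 0.47 [0.5574 0.0401 0.1586] 0.004077999999999978 0.0944183
scene 0.59 [0.5589 0.0398 0.1536] 0.0025880500000000296 0.09407435000000001
```

Call:
jog_arm(
  motion="0 -0.035 -0.07 0.005 -0.1 0.014 0; 0 -0.07 -0.14 0.01 -0.2 0.028 0; 0 -0.106 -0.204 0.015 -0.3 0.042 -0.004; 0 -0.106 -0.204 0.015 -0.3 0.042 -0.004; 0 -0.106 -0.204 0.015 -0.3 0.042 -0.004",
)

```text
time: 9.4
tool_pos: [0.5507, -0.0577, 0.1995]
tool_rot: [0.0, 0.84, 0.543, 0.001]
contact_force: [-0.4, 0.3, 0.6]
gripper_width: -0.003
grasp_force: 0.0
```

```bash
python3 - <<'E'
from h import *
s=state(); print(s['contact_force'].round(1),s['joint_pos'].round(2))
o=ori(1.147,0,-.3)
for y in(.15,.13,.105,.06,.035): go([*jw(.003,y),.145],o)
E
```

```text
[-0.4  0.3  0.6] [-0.24 -0.12  1.79  0.    1.47  0.18]
from [ 0.5507 -0.0577  0.1995] shift [ 0.0728 -0.0662  0.1089] turn [ 0.001  -0.0008  0.0007] rows 1.17
from [ 0.5507 -0.0577  0.1995] shift [ 0.1127 -0.0661  0.109 ] turn [ 0.001  -0.0008  0.0007] rows 1.36
from [ 0.5507 -0.0577  0.1995] shift [ 0.1627 -0.0661  0.109 ] turn [ 0.001  -0.0008  0.0007] rows 1.65
from [ 0.5507 -0.0577  0.1995] shift [ 0.2527 -0.0659  0.1091] turn [ 0.001  -0.0008  0.0007] rows 2.26
from [ 0.5507 -0.0577  0.1995] shift [ 0.3027 -0.0658  0.1092] turn [ 0.001  -0.0008  0.0007] rows 2.63
```

Call:
jog_arm(
  motion="0 0.04 -0.04 0.06 0 0 0; 0 0.073 -0.066 0.109 0 0 0; 0 0.09 -0.066 0.109 0 0 0; 0 0.11 -0.066 0.109 0 0 0; 0 0.13 -0.066 0.109 0 0 0",
)

```text
time: 10.02
tool_pos: [0.5494, 0.0141, 0.1468]
tool_rot: [0.001, 0.84, 0.542, 0.002]
contact_force: [-0.4, 1.1, 1.0]
gripper_width: -0.003
grasp_force: 0.0
```

Call:
jog_arm(
  motion="0 0.015 0 0 0 0 0; 0 0.03 0 0 0 0 0; 0 0.045 0 0 0 0 0; 0 0.06 0 0 0 0 0; 0 0.075 0 0 0 0 0",
)

```text
time: 10.65
tool_pos: [0.563, 0.0485, 0.1455]
tool_rot: [0.001, 0.84, 0.542, 0.001]
contact_force: [1.0, 0.0, -0.1]
gripper_width: -0.003
grasp_force: 0.0
```

```bash
python3 - <<'E'
from h import *
s,p,r=cur(); d=p[:2]-J; print(s['contact_force'].round(1),'jig xy',(d@bx).round(4),(d@by).round(4),p[2])
for c in('side','scene'):
    f=grab_frame(c)
    for d in place_of(c,'handle_end')[:1]: a=np.array(d['at']); print(c,d['p'],a,(a[:2]-J)@bx,(a[:2]-J)@by)
E
```

```text
[ 1.   0.  -0.1] jig xy 0.0024 0.0844 0.14548682300366955
side 0.45 [0.5565 0.0396 0.1613] 0.0046921499999999835 0.09524415
scene 0.62 [0.5592 0.04   0.1584] 0.0023970499999999588 0.09376869999999997
```

```bash
python3 - <<'E'
from h import *
a=[]
for c in('side','scene'):
    f=grab_frame(c); a.append(cv2.resize(f['color'][150:290,220:360],None,fx=2.8,fy=2.8,interpolation=cv2.INTER_CUBIC))
cv2.imwrite('pics/c2.png',np.hstack(a)[:,:,::-1])
E
```

```text
(no output)
```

View pics/c2.png

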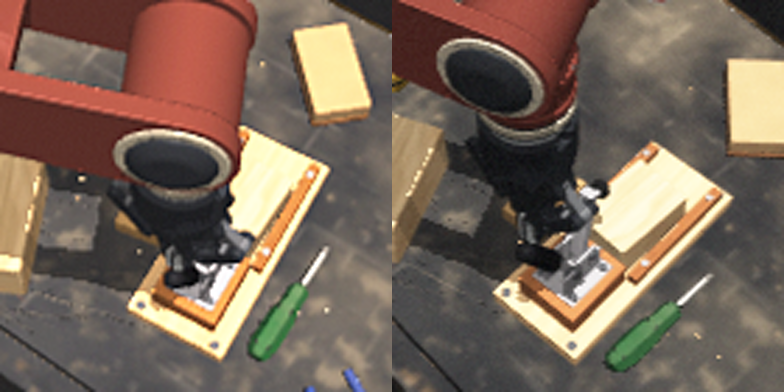

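```bash
python3 - <<'E'
from h import *
s,p,r=cur(); ax=r.as_matrix()[:,2]
for c in('side','scene'):
    f=grab_frame(c);T=np.linalg.inv(f['world_from_camera']);K=f['intrinsics']
    print(c,'cam at',f['world_from_camera'][:3,3].round(2))
    for n,w in(('tcp',p),('back5cm',p-.05*ax),('back10',p-.1*ax),('hend',np.r_[jw(.003,.0945),.158]),('piv',np.r_[jw(0,.05),.071])):
        q=T@np.r_[w,1]; u=K[0,0]*q[0]/-q[2]+K[0,2]; v=-K[1,1]*q[1]/-q[2]*1+K[1,2]
        print(n,'uv',round(u),round(v),'crop',round((u-220)*2.8),round((v-150)*2.8),'z',round(-q[2],3),'img',f['range_z'][int(round(v)),int(round(u))].round(3))
    P,u,v=pts(f,f['range_z']>0); d=P[:,:2]-J;X=d@bx;Y=d@by
    k=(abs(X)<.05)&(Y>-.02)&(Y<.16)
    for z in np.arange(.09,.24,.01):
        m=k&(abs(P[:,2]-z)<.005)
        if m.sum()>3: print(z.round(2),m.sum(),'X',np.percentile(X[m],[2,50,98]).round(3),'Y',np.percentile(Y[m],[2,50,98]).round(3))
E
```

```text
side cam at [ 0.58 -0.34  1.07]
tcp uv 283 247 crop 177 272 z 0.997 img 0.974
back5cm uv 283 239 crop 178 248 z 0.953 img 0.926
back10 uv 284 230 crop 178 223 z 0.909 img 0.826
hend uv 281 248 crop 171 274 z 0.982 img 0.976
piv uv 290 248 crop 196 274 z 1.077 img 0.0
0.09 6 X [-0.012 -0.011 -0.009] Y [0.04  0.044 0.049]
0.11 6 X [-0.008 -0.005  0.002] Y [0.06  0.062 0.071]
0.12 6 X [-0.008 -0.006 -0.001] Y [0.065 0.07  0.078]
0.13 7 X [-0.008 -0.005 -0.001] Y [0.07  0.074 0.082]
0.14 8 X [-0.008 -0.007 -0.004] Y [-0.003  0.08   0.088]
0.15 15 X [-0.008 -0.006  0.   ] Y [-0.002  0.079  0.096]
0.16 33 X [-0.008 -0.001  0.01 ] Y [0.089 0.098 0.105]
0.17 14 X [-0.005  0.     0.006] Y [0.093 0.096 0.105]
0.18 13 X [-0.007  0.003  0.016] Y [0.09  0.095 0.096]
0.19 19 X [-0.011 -0.002  0.016] Y [0.086 0.092 0.095]
0.2 15 X [-0.01   0.001  0.014] Y [0.087 0.094 0.096]
0.21 13 X [-0.012  0.004  0.009] Y [0.09  0.095 0.096]
0.22 42 X [-0.029 -0.001  0.03 ] Y [0.087 0.096 0.098]
0.23 67 X [-0.03  -0.018  0.038] Y [0.077 0.092 0.098]
scene cam at [ 0.76 -0.46  1.08]
tcp uv 270 238 crop 140 246 z
[... 334 characters left out ...]
0.008 -0.001] Y [0.022 0.062 0.08 ]
0.12 16 X [-0.01  -0.008 -0.003] Y [0.024 0.07  0.083]
0.13 17 X [-0.011 -0.01  -0.001] Y [0.022 0.081 0.09 ]
0.14 18 X [-0.01  -0.008  0.002] Y [-0.     0.081  0.098]
0.15 43 X [-0.011 -0.006  0.004] Y [-0.003  0.005  0.102]
0.16 61 X [-0.01  -0.004  0.006] Y [0.014 0.094 0.105]
0.17 12 X [-0.006 -0.002  0.001] Y [0.093 0.098 0.103]
0.18 17 X [-0.011 -0.004  0.011] Y [0.087 0.095 0.097]
0.19 24 X [-0.014 -0.006  0.013] Y [0.089 0.093 0.097]
0.2 14 X [-0.012 -0.004  0.01 ] Y [0.091 0.096 0.097]
0.21 13 X [-0.013 -0.002  0.005] Y [0.092 0.096 0.097]
0.22 45 X [-0.031 -0.011  0.028] Y [0.081 0.097 0.099]
0.23 76 X [-0.037 -0.015  0.039] Y [0.079 0.096 0.099]
```

The crop shows the handle still open at (540,258) in the scene half and (180,272) in the side half, with the fingers close behind or above it, yet no force. I look with the wrist camera.

```bash
python3 - <<'E'
from h import *
f=grab_frame('wrist'); save(f,'w2.png'); print(f['world_from_camera'][:3,3].round(3)); 
s,p,r=cur();T=np.linalg.inv(f['world_from_camera']);K=f['intrinsics'];ax=r.as_matrix()[:,2]
for n,w in(('tcp',p),('back19',p-.019*ax),('back5',p-.05*ax),('hend',np.r_[jw(.0,.097),.157]),('piv',np.r_[jw(0,.05),.071])):
    q=T@np.r_[w,1]; u=K[0,0]*q[0]/-q[2]+K[0,2]; v=-K[1,1]*q[1]/-q[2]+K[1,2]
    print(n,round(u),round(v),'z',round(-q[2],3),'img',f['range_z'][min(419,int(round(v))),int(round(u))].round(3))
P,u,v=pts(f,f['range_z']>0); 
k=(f['range_z'][v,u]<.25); d=P[:,:2]-J; print(len(u))
t=r.inv().apply(P-p)
m=(abs(t[:,1])<.03)&(abs(t[:,0])<.03)&(t[:,2]>-.06)&(t[:,2]<.03)
print('near tip',m.sum(),np.percentile(t[m],[1,50,99],axis=0).round(3).tolist())
E
```

```text
[0.593 0.116 0.315]
tcp 281 249 z 0.184 img 0.176
back19 281 265 z 0.165 img 0.138
back5 281 301 z 0.136 img 0.119
hend 286 280 z 0.176 img 0.126
piv 284 160 z 0.245 img 0.236
234276
near tip 4045 [[-0.001, -0.013, -0.059], [0.011, 0.001, -0.034], [0.022, 0.013, 0.029]]
```

View pics/w2.png

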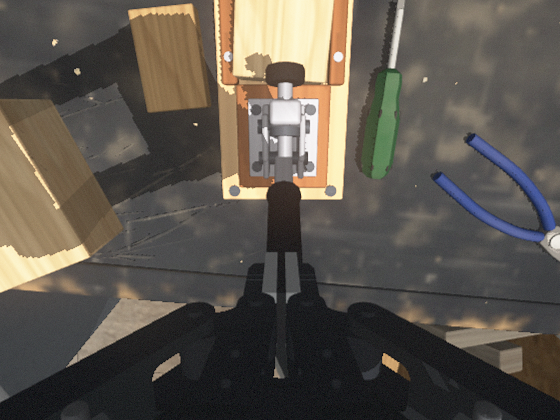

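```bash
python3 - <<'E'
from h import *
f=grab_frame('wrist'); P,u,v=pts(f,f['range_z']>0); d=P[:,:2]-J;X=d@bx;Y=d@by
for uu in(272,281,288):
  print(uu)
  for vv in list(range(180,240,15))+list(range(240,330,6)):
    m=(abs(u-uu)<2)&(abs(v-vv)<2)
    if m.any(): print(vv,'X %.3f Y %.3f z %.3f'%(np.median(X[m]),np.median(Y[m]),np.median(P[m,2])),f['color'][vv,uu])
E
```

```text
272
180 X 0.009 Y 0.070 z 0.045 [166 110  76]
195 X 0.008 Y 0.064 z 0.114 [54 42 36]
210 X 0.007 Y 0.070 z 0.125 [46 39 32]
225 X 0.007 Y 0.075 z 0.136 [42 37 34]
240 X 0.007 Y 0.080 z 0.145 [33 30 30]
246 X 0.007 Y 0.082 z 0.148 [28 24 28]
252 X 0.006 Y 0.073 z 0.178 [77 77 75]
258 X 0.006 Y 0.073 z 0.183 [84 84 83]
264 X 0.006 Y 0.073 z 0.189 [81 82 82]
270 X 0.006 Y 0.073 z 0.194 [83 83 83]
276 X 0.006 Y 0.073 z 0.199 [84 86 86]
282 X 0.006 Y 0.073 z 0.203 [82 85 84]
288 X 0.006 Y 0.073 z 0.207 [82 82 84]
294 X 0.005 Y 0.073 z 0.210 [128 131 131]
300 X 0.005 Y 0.072 z 0.217 [25 24 26]
306 X 0.005 Y 0.072 z 0.220 [26 26 30]
312 X 0.005 Y 0.072 z 0.223 [23 21 24]
318 X 0.005 Y 0.073 z 0.224 [22 27 29]
324 X 0.005 Y 0.075 z 0.224 [12 22 21]
281
180 X 0.002 Y 0.058 z 0.098 [112 109 105]
195 X 0.002 Y 0.063 z 0.118 [55 43 38]
210 X 0.002 Y 0.069 z 0.128 [48 38 32]
225 X 0.002 Y 0.074 z 0.138 [39 32 30]
240 X 0.002 Y 0.079 z 0.148 [36 32 33]
246 X 0.002 Y 0.081 z 0.151 [26 27 29]
252 X 0.002 Y 0.073 z 0.176 [39 36 35]
258 X 0.002 Y 0.073 z 0.183 [30 31 24]
264 X 0.002 Y 0.073 z 0.189 [2
[... 462 characters left out ...]
.063 z 0.117 [60 50 47]
210 X -0.002 Y 0.069 z 0.128 [51 41 37]
225 X -0.001 Y 0.074 z 0.138 [42 34 31]
240 X -0.001 Y 0.079 z 0.147 [39 32 35]
246 X -0.001 Y 0.081 z 0.150 [34 32 28]
252 X -0.001 Y 0.073 z 0.176 [75 75 75]
258 X -0.001 Y 0.073 z 0.183 [86 88 89]
264 X -0.000 Y 0.073 z 0.188 [83 84 85]
270 X -0.000 Y 0.073 z 0.194 [84 86 87]
276 X -0.000 Y 0.073 z 0.199 [84 84 86]
282 X -0.000 Y 0.072 z 0.203 [81 83 83]
288 X -0.000 Y 0.073 z 0.207 [82 84 85]
294 X 0.000 Y 0.074 z 0.210 [127 128 129]
300 X 0.000 Y 0.072 z 0.217 [45 48 51]
306 X 0.000 Y 0.072 z 0.219 [27 30 30]
312 X 0.000 Y 0.073 z 0.222 [21 23 26]
318 X 0.000 Y 0.076 z 0.221 [19 23 26]
324 X 0.000 Y 0.078 z 0.220 [23 26 28]
```

The wrist picture shows the finger ends at about z = 0.175, some 28 mm short of the reported TCP. They passed just above the handle end (285,250), which is why I felt no force. I back off, go about 20 mm lower and push again.

Call:
jog_arm(
  motion="0 -0.06 0 0 0 0 0; 0 -0.13 0 0 0 0 0; 0 -0.13 0 0.02 0 0 0; 0 -0.13 0 0.042 0 0 0; 0 -0.13 0 0.042 0 0 0",
)

```text
time: 11.78
tool_pos: [0.5352, -0.0103, 0.1225]
tool_rot: [-0.0, 0.84, 0.543, 0.0]
contact_force: [-0.0, -1.1, -0.7]
gripper_width: -0.004
grasp_force: 0.0
```

Call:
jog_arm(
  motion="0 0.02 0 0 0 0 0; 0 0.04 0 0 0 0 0; 0 0.06 0 0 0 0 0; 0 0.075 0 0 0 0 0; 0 0.09 0 0 0 0 0",
)

```text
time: 12.4
tool_pos: [0.5554, 0.0286, 0.1259]
tool_rot: [0.003, 0.84, 0.542, 0.0]
contact_force: [-2.3, -6.9, 4.2]
gripper_width: 0.003
grasp_force: 3.1
```

```bash
python3 - <<'E'
from h import *
s,p,r=cur(); d=p[:2]-J; print(s['contact_force'].round(1),s['contact_force'][:2]@by,'jig xy',(d@bx).round(4),(d@by).round(4),p[2])
f=grab_frame('wrist'); P,u,v=pts(f,f['range_z']>0); d=P[:,:2]-J;X=d@bx;Y=d@by
for vv in range(150,260,12):
    m=(abs(u-284)<2)&(abs(v-vv)<2)
    if m.any(): print(vv,'X %.3f Y %.3f z %.3f'%(np.median(X[m]),np.median(Y[m]),np.median(P[m,2])))
E
```

```text
[-2.3 -6.9  4.2] 7.219138986452254 jig xy 0.0012 0.1057 0.12585897805576116
150 X -0.000 Y 0.055 z 0.115
162 X -0.000 Y 0.060 z 0.126
174 X -0.000 Y 0.064 z 0.136
186 X -0.000 Y 0.067 z 0.145
198 X -0.000 Y 0.070 z 0.153
210 X 0.000 Y 0.074 z 0.160
222 X 0.000 Y 0.076 z 0.167
234 X 0.000 Y 0.080 z 0.171
246 X 0.000 Y 0.084 z 0.171
258 X 0.000 Y 0.090 z 0.169
```

Now it is in contact and the handle is moving. I keep pushing past centre.

Call:
jog_arm(
  motion="0 0.025 0 0.003 0 0 0; 0 0.045 0 0.005 0 0 0; 0 0.065 0 0.005 0 0 0; 0 0.085 0 0.005 0 0 0; 0 0.1 0 0.005 0 0 0",
)

```text
time: 13.08
tool_pos: [0.5754, 0.0764, 0.1217]
tool_rot: [0.0, 0.84, 0.543, 0.001]
contact_force: [-0.3, 0.6, 0.0]
gripper_width: -0.0
grasp_force: 0.0
```

```bash
python3 - <<'E'
from h import *
s,p,r=cur(); d=p[:2]-J; print(s['contact_force'].round(1),s['contact_force'][:2]@by,'jig xy',(d@bx).round(4),(d@by).round(4),p[2])
f=grab_frame('wrist'); P,u,v=pts(f,f['range_z']>0); d=P[:,:2]-J;X=d@bx;Y=d@by
for vv in range(60,260,15):
    m=(abs(u-284)<2)&(abs(v-vv)<2)
    if m.any(): print(vv,'X %.3f Y %.3f z %.3f'%(np.median(X[m]),np.median(Y[m]),np.median(P[m,2])))
E
```

```text
[-0.3  0.6  0. ] -0.45668143830400454 jig xy 0.0027 0.0539 0.12174688772438927
60 X 0.001 Y -0.040 z 0.101
75 X 0.001 Y -0.034 z 0.088
90 X 0.001 Y -0.026 z 0.088
105 X 0.001 Y -0.018 z 0.088
120 X 0.001 Y -0.010 z 0.088
135 X 0.001 Y -0.002 z 0.088
150 X 0.002 Y -0.003 z 0.162
165 X 0.002 Y 0.001 z 0.167
180 X 0.002 Y 0.007 z 0.169
195 X 0.002 Y 0.013 z 0.165
210 X 0.001 Y 0.029 z 0.132
225 X 0.000 Y 0.068 z 0.045
240 X -0.000 Y 0.091 z 0.017
255 X 0.001 Y 0.042 z 0.157
```

It has snapped shut. I retreat and verify.

Call:
jog_arm(
  motion="0 -0.08 0 0 0 0 0; 0 -0.17 0 0 0 0 0; 0 -0.24 0 -0.06 0 0 0; 0 -0.3 0 -0.14 0 0 0; 0 -0.36 0 -0.2 0 0 0",
)

```text
time: 13.75
tool_pos: [0.5007, -0.0895, 0.2237]
tool_rot: [0.001, 0.84, 0.542, 0.002]
contact_force: [0.2, 0.5, -0.6]
gripper_width: -0.004
grasp_force: 0.0
```

Call:
jog_arm(
  motion="0 -0.1 0 0 0 0 0; 0 -0.2 0 0 0 0 0; 0 -0.2 0 0 0 0 0; 0 -0.2 0 0 0 0 0; 0 -0.2 0 0 0 0 0",
)

```text
time: 14.38
tool_pos: [0.4601, -0.1787, 0.2216]
tool_rot: [0.001, 0.84, 0.543, 0.001]
contact_force: [-0.6, -0.6, 0.3]
gripper_width: 0.004
grasp_force: 0.0
```

```bash
python3 chk.py; python3 - <<'E'
from h import *
a=[]
for c in('side','scene'):
    f=grab_frame(c); a.append(cv2.resize(f['color'][160:290,230:360],None,fx=3,fy=3,interpolation=cv2.INTER_CUBIC))
    for t in('small_offcut','stubby'):
        for d in place_of(c,t)[:1]: print(c,t,np.round(d['at'],3))
cv2.imwrite('pics/c3.png',np.hstack(a)[:,:,::-1])
E
```

```text
[-0.6 -0.6  0.3] along jig y 0.8 jig xy 0.0026 0.3338 z 0.22158771397163063
side top Y [-0.0913 -0.0598 -0.0021] 368 z [0.061 0.067]
scene top Y [-0.0899 -0.0529 -0.0002] 394 z [0.059 0.066]
side small_offcut [ 0.526  0.181 -0.   ]
side stubby [ 0.681  0.084 -0.003]
scene small_offcut [ 0.524  0.178 -0.002]
scene stubby [ 0.676  0.083 -0.003]
```

View pics/c3.png

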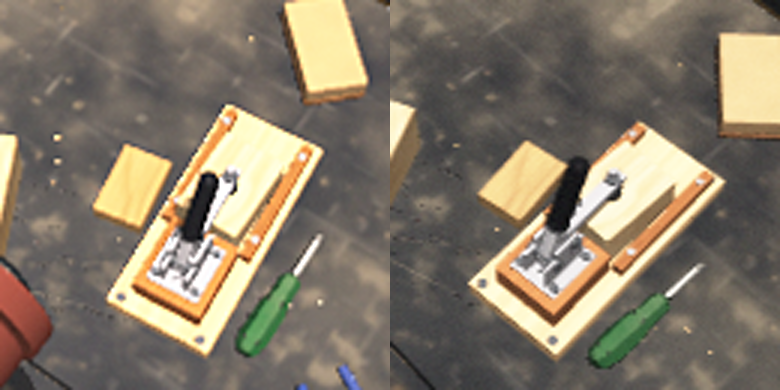

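The pictures show the clamp shut: the arm lies level with its foot on the offcut at (230,180) and (613,185), and the handle is over. The offcut sits against the stop and the bystanders have not moved.

```bash
python3 -c "from plant import *; print(job_done())"
```

```text
the job is handed in; nothing more can be done
None
```

The offcut is home against the stop, the clamp snapped shut with its foot on it, and the job was handed in at about 14 s; one first push at the handle missed just above it, and a second, lower one closed it.

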